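Weigh the dry clay lumps

ROBOT

A 7-joint arm with a two-finger parallel gripper is mounted at the origin on the work surface. World frame = base frame: x ahead of the robot, y to its left, z up, the work surface at z = 0. Lengths are in mm, angles in rad, forces in N, time in s.
With the tool pointing down it reaches from about 400 to 875 mm from the base axis. Payload 4.4 kg.
Tool frame: the origin (TCP) lies midway between the tips of the shut fingers; the grasp point (between the pads) lies 19 mm behind it; z points along the fingers, y is the line along which they close (so a half turn about z gives the same grasp; the last joint's range is limited). The gripper opens to 85 mm and grips with 20 to 120 N. Pads are 22 mm wide; open, the fingers measure 114 mm over their backs; the gripper's body (76 mm by 85 mm) begins 54 mm behind the grasp point. The pads swing forward as they close: fully open they stand 13 mm farther back than shut.
Start: joints at [1.11, 0.628, 0.038, 1.517, -0.027, 0.996, -0.02], TCP at [250.034, -600.001, 205.313] pointing down, gripper open.
Joint ranges: [-3.06, 3.06], [-0.37, 2.12], [-1.25, 1.32], [0.18, 2.47], [-1.1, 4.24], [0.23, 1.98], [-2.94, 2.94]. Speed limits (rad/s): [2.57, 2.57, 3.14, 3.14, 3.14, 3.14, 3.14].

INTERFACE

Orientations are given as [roll, pitch, yaw] about the fixed x, y, z axes, in that order (R = Rz(yaw) Ry(pitch) Rx(roll)).
In Python, from cell import ctrl gives the robot as it stands.
- The arm moves only by the shell command python3 -m crank 'ROWS' [OPENING]. ROWS is JSON, a list that holds one entry, the list of rows, each a list of 4 numbers: the shift along the tool's x, y, z normalised to -1 to 1, where 1 is 2.5 cm, then the turn about the tool's z normalised to -1 to 1, where 1 is 0.08 rad. In form: [[[dx, dy, dz, turn], ...]]. A call has 1 to 12 rows; each row shifts and turns the commanded pose from where the row before left it, along the tool's axes as they then stand; what a row does not reach is not made up. A row lasts 1/12 s, in which the tool goes at most 41.7 mm and 7.16 degrees, less where a joint would pass 70% of its speed; a pose out of reach is approached as far as the arm can. A call with a number of a shift or a turn outside -1 to 1 is refused whole. A call with a gripper value outside its range is refused whole. OPENING is the closure, from -1 (fully open) to 1 (shut), set as the call begins (- or left out, the last holds). The fingers move at their own pace and stop on an object; the grip force is fixed at half the most. Time passes only in rows, so rows that do not move let the fingers close. It gives the time, the measured TCP pose, the force, the opening and the grip force at its end, in the units of the state.
- ctrl.read_state(): the state, without advancing time (a new reading comes with each control period).
- ctrl.get_image(name): name is "scene" or "top" or "wrist"; returns a dict with "img" (420x560x3 uint8, red, green, blue), "intrinsics" (3x3 intrinsics, pixels), "extrinsics" (4x4, takes a point from camera to world coordinates). Camera axes: x right, y up, looking along -z (the intrinsics and any distortion apply to the point x, -y, -z); pixel columns grow to the right and rows downward; lengths in mm; the calibration is good to about 2 mm. A picture is of the moment at which its call begins. There is no depth.
- ctrl.finish_job(): hands the job in; it is judged then, once.
Trained networks look in the newest picture that a camera, given by its name, has taken for a name from the list of things; names that differ only in an ending like _2 or _b are one class to them, and where a whole thing is asked for, a point or a joint stands for the part that bears it (a point fixed in the world has none). Each returns a list of dicts, best first, with "confidence" (0 to 1); they miss things now and then, are a little off and sometimes report something else, mostly with a low value. They report only what shows in the picture. A call takes as long as a camera call. They do not tell look-alikes from the thing itself.
- ctrl.find_in(camera, target): "position" ([row, column] in pixels, amid what is visible of it).
- ctrl.trace(camera, target): "mask" (420x560 bool, what is visible of it) and "position" ([row, column] in pixels, amid what is visible of it).
- ctrl.place_of(camera, target): "position" ([row, column] in pixels: a listed point, or the origin of a listed thing).
The state is a dict: "clock": time; "qpos": joint angles; "qd": joint speeds; "tau": joint torques, N m; "eef_pos": TCP position; "tool_rot": TCP orientation; "force": force on the tool from outside, world axes, zero at the start; "torque": the same for the moment, N m; "width": finger opening in mm; "gripper_force": force on a finger pad.
Only numpy, scipy, OpenCV 4.12 (cv2) and the standard library are available. Lean on these libraries where they do the work, as an engineer would, in place of code of your own. Each camera call takes 0.05 s, during which the arm holds its last target. There are 200 camera calls.

TASK

Weigh the three dry clay lumps: slide the unfired clay dish off the wooden step to the centre of the scale's square pan and let go of it - it is fragile, so push it gently (a light touch, well under 15 N) and never lift it. Then pick up the plywood caddy by its bar and tip the lumps out of its open end into the dish, and stand the empty caddy back upright on the bench. The dish must end centred on the pan with all lumps in it; never force the pan down to its stop, tip the dish over, or disturb the glaze jar or the clay figure.

Things in the scene. Friction and masses are not known exactly. Their poses are not given: they have to be found in the camera images.
- scale: Fixed bench scale: grey base 190 x 176 mm, 42 mm high, square steel pan above it, and a flat wooden step (170 mm along x, 178 mm along y, top 61.5 mm above the bench) joined on at its +y side, spanning y = +90 to +268 mm. Origin on the bench under the pan's middle. The step is 1.5 mm higher than the unloaded pan, with a 5 mm gap between.
- pan_centre (a point): Centre of the top face of the sprung steel pan, a flat plate 170 x 170 x 7 mm without rim (small dark dot); axes as the scale's. Unloaded 60 mm above the bench; it sinks straight down under load.
- pan_plate (a joint): How far the pan has sunk (m): 0 unloaded, stop at 0.030. Spring 450 N/m after a preload of about 1 N.
- dish: Round straight-sided dish of dry unfired grey clay, open on top, outer diameter 130 mm (foot 112 mm), 45 mm high, wall and floor 8 mm, about 0.45 kg. Starts on the wooden step. Too wide for the gripper. Origin at the centre of its underside, z up.
- caddy: Plywood caddy 150 x 80 mm on the bench, 0.25 kg empty; floor 5 mm thick, walls 29 mm high on both long sides and the +x end, open mouth 68 mm wide at the -x end. A flat carrying bar spans it along y over the middle: 14 mm thick (x), 24 mm tall, centre 85 mm above the origin, 68 mm clear between two upright posts. Origin at the centre of its underside.
- lump1: Chunky dark dry clay lump 38 x 30 x 24 mm, about 50 g, lying in the caddy near its closed end. Origin at the centre of the underside.
- lump2: Chunky dark dry clay lump 32 x 34 x 26 mm, about 50 g, in the middle of the caddy. Origin at the centre of the underside.
- lump3: Chunky dark dry clay lump 36 x 28 x 22 mm, about 50 g, in the caddy near its mouth. Origin at the centre of the underside.
- jar: Bystander: closed grey glaze jar, diameter 62 mm, 110 mm tall. Origin under its centre.
- figure: Bystander: small clay cat figure, 120 mm tall, on a dark banding wheel (diameter 180 mm, 60 mm high). Origin under its centre.
There are look-alikes about, which are no part of the job. What is shaped like the caddy but orange is not meant. Leave any blue look-alike of the lump3 alone.

How it is judged:
By the outcome, as a careful person would: the job done as asked, in the order asked, and still so for the second after the job is handed in, with the robot touching nothing.
It also fails if it takes over 67 s, if anything falls off the work surface, if the arm or the gripper's body presses on something with over 40 N, if the wrist force passes 120 N, or if a joint passes its speed limit or range.

## Working session

There is one attempt and no reset: what is moved stays moved. The work goes in short steps, Python scripts to look and compute and a shell command to move; the robot and the scene stay as the last step left them, time stands still between calls to the robot, and variables do not carry over. Pictures are saved under pics/ and viewed, at most 10 in all, crops included, and the job is handed in when it is done.

```bash
ls; mkdir -p pics
cat > h.py <<'E'
from cell import ctrl
import numpy as np, cv2
def grab(n): return ctrl.get_image(n)
def world(im,rc,z):
    K=np.array(im["intrinsics"]);E=np.array(im["extrinsics"])
    p=np.linalg.inv(K)@[rc[1],rc[0],1.0]; d=E[:3,:3]@[p[0],-p[1],-p[2]]
    o=E[:3,3]; return o+d*(z-o[2])/d[2]
def save(im,f,s=1): cv2.imwrite(f,cv2.resize(im["img"][:,:,::-1],None,fx=s,fy=s))
E
python3 - <<'E'
from h import *
for c in ["top","scene"]:
    im=grab(c); save(im,f"pics/{c}0.png",1.4 if c=="top" else 1.4)
    print(c,im["extrinsics"][:3,3] if hasattr(im["extrinsics"],'shape') else im["extrinsics"])
    for n,z in [("pan_centre",60),("dish",61.5),("caddy",0),("lump1",5),("lump2",5),("lump3",5),("jar",0),("figure",0),("scale",0)]:
        for d in ctrl.place_of(c,n)[:3]:
            print(n,np.round(d["position"]),round(d["confidence"],2),np.round(world(im,d["position"],z)))
s=ctrl.read_state();print({k:np.round(v,3) for k,v in s.items()})
E
```

```text
pics
top [ 230.91030636   21.74939301 1615.29867823]
pan_centre [224. 293.] 0.69 [489.   0.  60.]
pan_centre [192. 383.] 0.24 [ 591. -263.   60.]
dish [219. 235.] 0.93 [502. 171.  62.]
caddy [184. 383.] 0.94 [ 630. -274.    0.]
caddy [200. 444.] 0.86 [ 583. -458.    0.]
lump1 [171. 370.] 0.71 [ 667. -234.    5.]
lump1 [180. 383.] 0.54 [ 642. -274.    5.]
lump1 [193. 383.] 0.53 [ 599. -273.    5.]
lump2 [171. 370.] 0.71 [ 667. -234.    5.]
lump2 [180. 383.] 0.54 [ 642. -274.    5.]
lump2 [193. 383.] 0.53 [ 599. -273.    5.]
lump3 [171. 370.] 0.71 [ 667. -234.    5.]
lump3 [180. 383.] 0.54 [ 642. -274.    5.]
lump3 [193. 383.] 0.53 [ 599. -273.    5.]
jar [242. 394.] 0.63 [ 452. -304.    0.]
figure [179. 116.] 0.96 [630. 544.   0.]
scale [229. 296.] 0.87 [486.  -9.   0.]
scene [ 938.03792159 -495.85611617  863.81985277]
pan_centre [224. 253.] 0.67 [492.  -1.  60.]
dish [192. 297.] 0.65 [513. 169.  62.]
caddy [343. 226.] 0.92 [ 635. -264.    0.]
caddy [401. 143.] 0.79 [ 585. -458.    0.]
lump1 [342. 247.] 0.79 [ 672. -235.    5.]
lump1 [335. 210.] 0.74 [ 594. -274.    5.]
lump1 [191. 29
[... 227 characters left out ...]
74.    5.]
lump3 [191. 294.] 0.72 [473. 212.   5.]
jar [305. 161.] 0.93 [ 450. -293.    0.]
figure [143. 389.] 0.91 [591. 608.   0.]
scale [237. 251.] 0.85 [483.  -1.   0.]
{'clock': np.float64(1.0), 'qpos': array([ 1.11 ,  0.628,  0.039,  1.517, -0.027,  0.996, -0.02 ]), 'qd': array([ 0.001,  0.001, -0.   ,  0.001,  0.   , -0.001,  0.   ]), 'tau': array([-0.0000e+00, -5.6328e+01,  1.2260e+00, -1.9379e+01,  1.1000e-02,
        2.0000e-03,  0.0000e+00]), 'eef_pos': array([ 250.038, -600.023,  205.328]), 'tool_rot': array([ 3.142, -0.   ,  0.395]), 'force': array([ 0.388, -0.324,  0.035]), 'torque': array([-0.02 ,  0.034, -0.025]), 'gripper_force': np.float64(0.0), 'width': np.float64(85.474)}
```

View pics/top0.png

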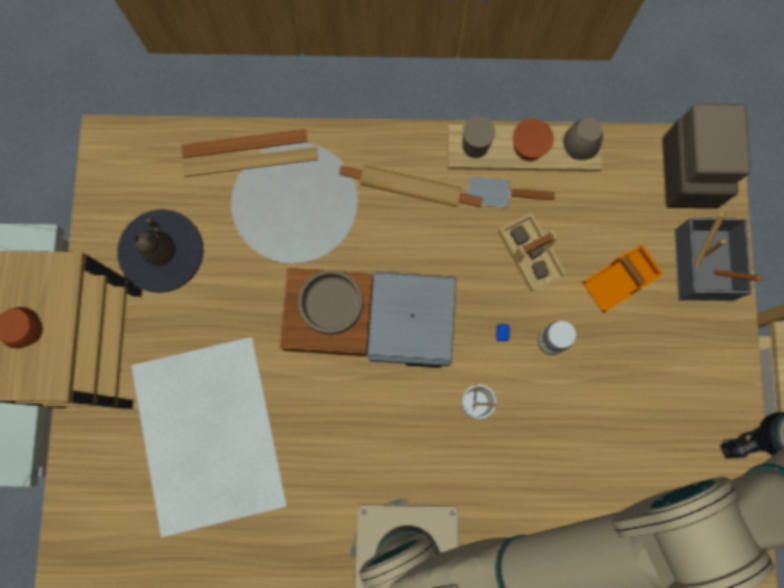

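View pics/scene0.png

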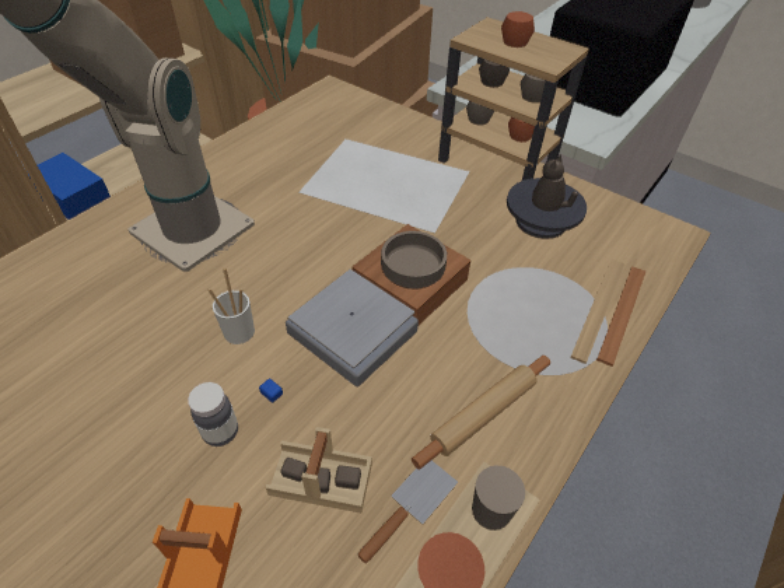

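Run:
```python
from h import *
a=grab("scene");b=grab("top")
A=cv2.resize(a["img"][305:370,185:275],None,fx=6,fy=6,interpolation=2)[:, :, ::-1]
B=cv2.resize(b["img"][148:213,348:412],None,fx=6,fy=6,interpolation=2)[:, :, ::-1]
cv2.imwrite("pics/c1.png",np.vstack([A[:390],]) if 0 else cv2.resize(np.hstack([A,B[:390]]),(800,338)))
for c,im in(("top",b),("scene",a)):
    for n,z in [("dish",106.5),("pan_centre",60),("caddy",30)]:
        for m in ctrl.trace(c,n)[:1]:
            k=m["mask"].astype(np.uint8); cs=max(cv2.findContours(k,0,1)[0],key=cv2.contourArea)
            r=cv2.boxPoints(cv2.minAreaRect(cs)); print(c,n,round(m["confidence"],2),k.sum(),[np.round(world(im,(p[1],p[0]),z)[:2]).tolist() for p in r])
            ap=cv2.approxPolyDP(cs,4,True)[:,0]; 
            if n!="dish": print([np.round(world(im,(p[1],p[0]),z)[:2]).tolist() for p in ap])
    for d in ctrl.find_in(c,"dish")[:1]: print(np.round(d["position"],1))
    K=np.array(im["intrinsics"]); print(K.round(1).tolist())
```

```text
top dish 0.74 1701 [[568.0, 230.0], [570.0, 102.0], [441.0, 99.0], [439.0, 225.0]]
top pan_centre 0.97 3337 [[405.0, 88.0], [575.0, 81.0], [566.0, -92.0], [397.0, -82.0]]
[[572.0, 75.0], [413.0, 86.0], [398.0, -78.0], [563.0, -89.0]]
top caddy 0.76 1364 [[571.0, -362.0], [661.0, -493.0], [590.0, -536.0], [502.0, -405.0]]
[[650.0, -498.0], [574.0, -369.0], [508.0, -403.0], [592.0, -534.0]]
[218.8 237.7]
[[542.9, 0.0, 286.9], [0.0, 542.9, 210.5], [0.0, 0.0, 1.0]]
scene dish 0.86 1554 [[422.0, 174.0], [521.0, 254.0], [610.0, 123.0], [519.0, 50.0]]
scene pan_centre 0.92 3408 [[402.0, -89.0], [356.0, 101.0], [577.0, 76.0], [599.0, -96.0]]
[[408.0, 83.0], [405.0, -86.0], [571.0, -90.0], [574.0, 75.0]]
scene caddy 0.78 2830 [[567.0, -524.0], [472.0, -440.0], [580.0, -370.0], [663.0, -459.0]]
[[513.0, -414.0], [534.0, -452.0], [512.0, -464.0], [517.0, -478.0], [558.0, -487.0], [578.0, -516.0], [645.0, -464.0], [583.0, -374.0], [529.0, -414.0]]
[183.4 293.9]
[[396.9, 0.0, 274.5], [0.0, 396.9, 209.4], [0.0, 0.0, 1.0]]
```

View pics/c1.png

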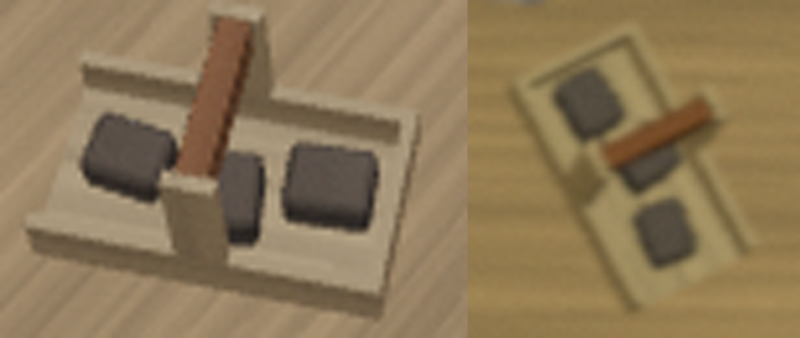

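The scene shows the natural caddy around top px (531,252) of the enlarged view. Its closed end is at the upper left and its open mouth at the lower right, about 27° yaw. The dish on the step is at (331,302), and the orange look-alike at (622,278) and the blue block at (503,332) must stay untouched. Since moves can't tilt the tool directly, I'll first test what the arm does at the edge of its reach, in free space.

```bash
python3 -m crank '[[[0,-1,0,0],[0,-1,0,0],[0,-1,0,0],[0,-1,0,0],[0,-1,0,0],[0,-1,0,0],[0,-1,0,0],[0,-1,0,0],[0,-1,0,0],[0,-1,0,0],[0,-1,0,0],[0,-1,0,0]]]'
python3 - <<'E'
from h import *
s=ctrl.read_state();print({k:np.round(s[k],3) for k in("clock","qpos","eef_pos","tool_rot","force")})
im=grab("top")
def p(x,y): return (148+y/5.195,348+(x-467.6)/5.195)
for n,(x,y),z in [("c1",(518,88),29),("c2",(630,28),29),("m1",(632,308),0),("m2",(757,243),0),("bar",(608,155),97),("bar2",(705,105),97)]: print(n,np.round(world(im,p(x,y),z)))
E
```

```text
clock: 2.5
eef_pos: [134.2, -322.1, 205.5]
tool_rot: [3.141, -0.0, 0.395]
force: [0.4, -0.6, 0.1]
width: 85.3
gripper_force: 0.0
{'clock': np.float64(2.5), 'qpos': array([ 1.07 ,  0.205,  0.031,  2.279, -0.01 ,  0.657, -0.068]), 'eef_pos': array([ 134.246, -322.141,  205.482]), 'tool_rot': array([ 3.141, -0.   ,  0.395]), 'force': array([ 0.387, -0.598,  0.123])}
c1 [ 680. -193.   29.]
c2 [ 717. -259.   29.]
m1 [ 556. -262.    0.]
m2 [ 596. -336.    0.]
bar [ 623. -233.   97.]
bar2 [ 652. -288.   97.]
```

```bash
python3 -m crank '[[[0,-1,0,0],[0,-1,0,0],[0,-1,0,0],[0,-1,0,0],[0,-1,0,0]]]'; python3 -c "
from h import *
print(ctrl.read_state()['qpos'])"
```

```text
clock: 2.97
eef_pos: [98.4, -233.2, 207.0]
tool_rot: [-3.135, -0.004, 0.399]
force: [-0.1, -0.7, -0.0]
width: 85.4
gripper_force: 0.0
[ 1.35073725  0.06504988 -0.30082254  2.45934535  0.02493106  0.62582873
 -0.14164881]
```

```bash
python3 -m crank '[[[0,-1,0,0],[0,-1,0,0],[0,-1,0,0],[0,-1,0,0],[0,0,0,0]]]'; python3 -c "
from h import *
print(ctrl.read_state()['qpos'])"
```

```text
clock: 3.38
eef_pos: [89.8, -218.5, 214.7]
tool_rot: [-3.132, -0.016, 0.388]
force: [0.3, 0.4, -0.2]
width: 85.6
gripper_force: 0.0
[ 1.96997069  0.04321104 -0.89891211  2.46314928  0.02670678  0.65945121
 -0.13209892]
```

```bash
python3 -m crank '[[[1,0,-1,0],[1,0,-1,0],[1,0,-1,0],[1,0,0,0],[1,0,0,0],[1,0,0,0],[1,0,0,0],[1,0,0,0],[1,0,0,0],[1,0,0,0],[1,0,0,0],[1,0,0,0]]]'
python3 -m crank '[[[0,-1,0,-1],[0,-1,0,-1],[0,-1,0,-1],[0,-1,0,-1],[0,-1,0,-1],[0,-1,0,-1],[0,-1,0,-1],[0,0,0,-1],[0,0,0,-1],[0,0,0,-1],[0,0,0,-1],[0,0,0,-1]]]'
cat >> h.py <<'E'
def go(t,yaw=None):
    s=ctrl.read_state();r=s["tool_rot"];y=r[2];e=s["eef_pos"]
    d=np.array(t,float)-e; c,n=np.cos(y),np.sin(y)
    print("at",np.round(e,1),np.round(r,3),"F",np.round(s["force"],1),"w",round(float(s["width"]),1),"t",round(float(s["clock"]),2),"j",np.round(s["qpos"],2))
    print("need units dx,dy,dz",np.round([(c*d[0]+n*d[1])/25,(n*d[0]-c*d[1])/25,-d[2]/25],2),"turn",None if yaw is None else round(-(yaw-y)/.08,2))
E
python3 - <<'E'
from h import *
im=grab("top")
for i in range(3):
  if i: im=grab("top")
  for n,z in [("dish",61.5),("pan_centre",60),("dish",61.5)]: print(n,np.round(world(im,ctrl.place_of("top",n)[0]["position"],z)))
k=ctrl.trace("top","dish")[0]["mask"].astype(np.uint8)
(c,ax,an)=cv2.fitEllipse(max(cv2.findContours(k,0,1)[0],key=cv2.contourArea)); print(np.round(world(im,(c[1],c[0]),103),1),ax)
go((505,262,200),1.506)
E
```

```text
clock: 4.38
eef_pos: [368.9, -103.4, 293.8]
tool_rot: [-3.131, -0.016, 0.395]
force: [-0.3, -0.8, 0.6]
width: 85.3
gripper_force: 0.0
clock: 5.38
eef_pos: [265.3, 35.0, 296.0]
tool_rot: [3.131, -0.018, 1.36]
force: [0.8, 0.9, 1.0]
width: 85.3
gripper_force: 0.0
dish [492. 159.  62.]
pan_centre [492.  -5.  60.]
dish [492. 159.  62.]
dish [502. 168.  62.]
pan_centre [487. -12.  60.]
dish [502. 168.  62.]
dish [511. 156.  62.]
pan_centre [488. -14.  60.]
dish [511. 156.  62.]
[505.1 164.6 103. ] (45.513710021972656, 45.6717529296875)
at [264.9  34.6 295.6] [ 3.133 -0.018  1.354] F [0.4 0.  0.5] w 85.5 t 6.03 j [ 1.02 -0.14 -1.06  2.26 -0.17  0.95 -0.15]
need units dx,dy,dz [10.95  7.42  3.82] turn -1.9
```

Run:
```python
from h import *
for c,(r0,r1,c0,c1) in (("top",(210,240,280,308)),("scene",(212,236,238,266))):
    im=grab(c); g=cv2.cvtColor(im["img"],cv2.COLOR_RGB2GRAY).astype(float)[r0:r1,c0:c1]
    d=cv2.GaussianBlur(g,(0,0),6)-cv2.GaussianBlur(g,(0,0),1); i=np.unravel_index(d[4:-4,4:-4].argmax(),d[4:-4,4:-4].shape)
    r,q=i[0]+4+r0,i[1]+4+c0; print(c,r,q,np.round(world(im,(r,q),60),1),d.max().round(1))
    k=ctrl.trace(c,"pan_centre")[0]["mask"].astype(np.uint8)
    cs=max(cv2.findContours(k,0,1)[0],key=cv2.contourArea)[:,0]
    w=np.array([world(im,(p[1],p[0]),60)[:2] for p in cs],np.float32); b=cv2.minAreaRect(w); print(b)
    k=ctrl.trace(c,"dish")[0]["mask"].astype(np.uint8)
    cs=max(cv2.findContours(k,0,1)[0],key=cv2.contourArea)[:,0]
    w=np.array([world(im,(p[1],p[0]),106.5)[:2] for p in cs],np.float32); print("dish",cv2.minEnclosingCircle(w), cv2.fitEllipse(w))
```

```text
top 225 294 [487.2  -2.   60. ] 25.2
((486.021728515625, -1.0868682861328125), (169.88172912597656, 170.42958068847656), 87.00347137451172)
dish ((504.4986572265625, 164.60511779785156), 66.69596862792969) ((504.66448974609375, 164.93992614746094), (126.8495864868164, 130.74710083007812), 98.0279541015625)
scene 224 251 [487.8  -3.   60. ] 35.7
((488.6809997558594, -5.486228942871094), (172.34793090820312, 171.2318115234375), 86.92272186279297)
dish ((519.6094970703125, 152.10952758789062), 80.0344467163086) ((515.8556518554688, 151.3236083984375), (127.16850280761719, 158.4215545654297), 30.943565368652344)
```

```bash
python3 -m crank '[[[1,1,0,-1],[1,1,0,-1],[1,1,0,0],[1,1,0,0],[1,1,0,0],[1,1,0,0],[1,1,0,0],[1,0.3,0,0],[1,0,0,0],[0.6,0,0,0],[0,0,0,0]]]'; python3 -c "
from h import *
go((508,258,60),1.506)"
```

```text
clock: 7.25
eef_pos: [463.7, 259.4, 301.4]
tool_rot: [3.132, -0.02, 1.516]
force: [-0.6, -0.4, -0.1]
width: 85.5
gripper_force: 0.0
at [463.7 259.4 301.4] [ 3.132 -0.02   1.516] F [-0.6 -0.4 -0.1] w 85.5 t 7.25 j [ 0.12  0.5  -1.03  1.71  0.46  1.17 -1.09]
need units dx,dy,dz [0.04 1.77 9.66] turn 0.13
```

```bash
python3 -m crank '[[[0,1,1,0.6],[0,1,1,0],[-0.2,0,1,0],[0,0,1,0],[0,0,1,0],[0,0,1,0],[0,0,1,0],[0,0,1,0],[0,0,0.7,0],[0,0,0.7,0],[0,0,0,0]]]'; python3 -c "
from h import *
go((513.3,249.5,65),1.4666)"
```

```text
clock: 8.17
eef_pos: [514.8, 246.7, 63.7]
tool_rot: [3.136, -0.012, 1.463]
force: [0.0, -0.5, -0.6]
width: 85.7
gripper_force: 0.0
at [514.8 246.7  63.7] [ 3.136 -0.012  1.463] F [ 0.  -0.5 -0.6] w 85.7 t 8.17 j [-0.03  0.82 -0.76  1.86  0.79  0.78 -1.33]
need units dx,dy,dz [ 0.1  -0.07 -0.05] turn -0.05
```

```bash
R='x'; python3 -m crank '[[[-0.2,-0.03,0,0],[-0.2,-0.03,0,0],[-0.2,0,0,0],[-0.2,0,0,0],[-0.15,0,0,0],[-0.15,0,0,0],[-0.15,0,0,0],[-0.15,0,0,0],[-0.15,0,0,0],[-0.15,0,0,0],[-0.15,0,0,0],[-0.15,0,0,0]]]'; python3 -m crank '[[[-0.15,0,0,0],[-0.15,0,0,0],[-0.15,0,0,0],[-0.15,0,0,0],[-0.15,0,0,0],[-0.15,0,0,0],[-0.15,0,0,0],[-0.15,0,0,0],[-0.15,0,0,0],[-0.15,0,0,0],[-0.15,0,0,0],[-0.15,0,0,0]]]';  python3 -c "
from h import *
go((493.2,57.2,65),1.4666)
im=grab('top')
k=ctrl.trace('top','dish')[0]['mask'].astype(np.uint8)
cs=max(cv2.findContours(k,0,1)[0],key=cv2.contourArea)[:,0]
w=np.array([world(im,(p[1],p[0]),106.5)[:2] for p in cs],np.float32); print('dish',cv2.minEnclosingCircle(w), cv2.fitEllipse(w))"
```

```text
clock: 9.17
eef_pos: [511.0, 204.4, 68.0]
tool_rot: [3.129, -0.024, 1.465]
force: [1.0, 4.8, 7.5]
width: 85.2
gripper_force: 3.9
clock: 10.17
eef_pos: [504.7, 154.9, 65.2]
tool_rot: [3.132, -0.016, 1.464]
force: [0.8, -0.7, -0.1]
width: 85.6
gripper_force: 0.0
at [504.7 154.9  65.2] [ 3.132 -0.016  1.464] F [ 0.8 -0.7 -0.1] w 85.6 t 10.17 j [ 0.14  0.78 -0.76  1.98  0.83  0.71 -1.24]
need units dx,dy,dz [-3.93 -0.04  0.01] turn -0.04
dish ((470.4430236816406, 126.53250122070312), 35.86455154418945) ((474.1685791015625, 127.28868103027344), (37.778564453125, 69.19735717773438), 55.67875289916992)
```

```bash
python3 -c "
from h import *
im=grab('scene'); cv2.imwrite('pics/s2.png',cv2.resize(im['img'][100:300,170:420][:,:,::-1],None,fx=3.2,fy=3))"
```

```text
(no output)
```

View pics/s2.png

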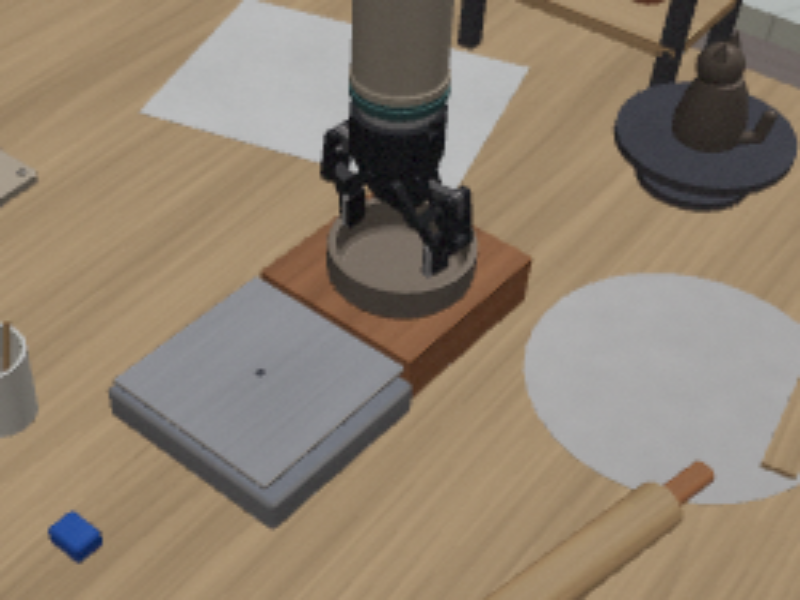

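The picture shows the open fingers inside the dish, at crop px (350,215) and (437,265). They rode over the rim, and the dish hasn't moved on the step. I'll push from inside with narrower fingers, but first I'll find the real tip height.

```bash
python3 -m crank '[[[0,0,-0.6,0],[0,0,0,0],[0,0,0,0],[0,0,0,0],[0,0,0,0]]]' 0.2; for i in 1; do python3 -m crank '[[[0,0,0.2,0],[0,0,0,0]]]'; python3 -m crank '[[[0,0,0.2,0],[0,0,0,0]]]';  python3 -m crank '[[[0,0,0.2,0],[0,0,0,0]]]'; done | grep -E "eef|force|width"
```

```text
clock: 10.73
eef_pos: [504.5, 155.2, 79.9]
tool_rot: [3.132, -0.016, 1.464]
force: [0.1, -0.2, -0.2]
width: 34.3
gripper_force: 0.0
eef_pos: [504.2, 155.1, 74.3]
force: [-0.0, -0.4, -1.0]
width: 34.0
gripper_force: 0.0
eef_pos: [504.3, 155.2, 69.4]
force: [0.9, -0.1, 1.4]
width: 34.1
gripper_force: 0.0
eef_pos: [504.5, 155.4, 64.6]
force: [-0.6, -0.5, -0.1]
width: 34.1
gripper_force: 0.0
```

```bash
for i in 1; do python3 -m crank '[[[-0.15,0,-0.2,0],[-0.15,0,0,0],[-0.15,0,0,0],[-0.15,0,0,0],[-0.15,0,0,0],[-0.1,0,0,0],[-0.1,0,0,0],[-0.1,0,0,0]]]'; python3 -m crank '[[[-0.1,0,0,0],[-0.1,0,0,0],[-0.1,0,0,0],[-0.1,0,0,0],[-0.1,0,0,0],[-0.1,0,0,0]]]';  python3 -m crank '[[[-0.12,0,0,0],[-0.12,0,0,0],[-0.12,0,0,0],[-0.12,0,0,0],[-0.12,0,0,0]]]'; done | grep -E "eef|force|width"; python3 -c "
from h import *
im=grab('scene'); cv2.imwrite('pics/s3.png',cv2.resize(im['img'][100:300,170:420][:,:,::-1],None,fx=3.2,fy=3))"
```

```text
eef_pos: [502.0, 129.1, 70.0]
force: [-0.3, -0.8, -0.2]
width: 34.2
gripper_force: 0.0
eef_pos: [500.8, 114.9, 69.9]
force: [1.1, 1.8, -0.0]
width: 34.3
gripper_force: 1.3
eef_pos: [499.0, 100.0, 69.7]
force: [0.7, 4.6, 2.0]
width: 34.1
gripper_force: 2.0
```

View pics/s3.png

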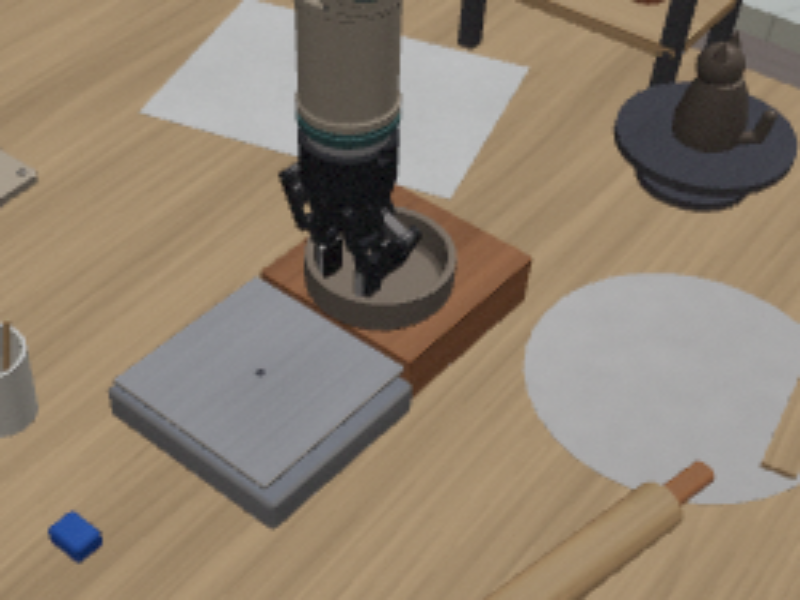

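The picture shows the narrowed fingers at crop px (345,270) pushing the dish from inside. It has slid about 20 mm toward the pan at around 5 N, so I'll continue.

```bash
for i in 1; do python3 -m crank '[[[-0.12,0,0,0],[-0.12,0,0,0],[-0.12,0,0,0],[-0.12,0,0,0],[-0.12,0,0,0],[-0.12,0,0,0],[-0.12,0,0,0],[-0.12,0,0,0],[-0.12,0,0,0],[-0.12,0,0,0],[-0.12,0,0,0],[-0.12,0,0,0]]]'; python3 -m crank '[[[-0.12,0,0,0],[-0.12,0,0,0],[-0.12,0,0,0],[-0.12,0,0,0],[-0.12,0,0,0],[-0.12,0,0,0],[-0.12,0,0,0],[-0.12,0,0,0],[-0.12,0,0,0],[-0.12,0,0,0],[-0.12,0,0,0],[-0.12,0,0,0]]]'; done | grep -E "eef|force|width"; python3 -c "
from h import *
go((483.2,-39.3,70),1.4666)
for c in('top','scene'):
  im=grab(c)
  print(c,[ (np.round(world(im,d['position'],56),0),round(d['confidence'],2)) for d in ctrl.place_of(c,'dish')[:2]])"
```

```text
eef_pos: [494.7, 63.1, 68.7]
force: [0.4, 2.0, -0.3]
width: 34.0
gripper_force: 1.0
eef_pos: [491.1, 27.7, 68.3]
force: [-0.2, 1.0, -1.0]
width: 34.5
gripper_force: 0.9
at [491.1  27.7  68.3] [ 3.131 -0.017  1.464] F [-0.2  1.  -1. ] w 34.5 t 14.87 j [ 0.41  0.74 -0.78  2.07  0.85  0.66 -1.06]
need units dx,dy,dz [-2.7  -0.03 -0.07] turn -0.03
top [(array([493.,  70.,  56.]), 0.78), (array([ 624., -248.,   56.]), 0.73)]
scene [(array([489.,  74.,  56.]), 0.67), (array([ 664., -283.,   56.]), 0.6)]
```

```bash
for i in 1; do python3 -m crank '[[[-0.12,0,0,0],[-0.12,0,0,0],[-0.12,0,0,0],[-0.12,0,0,0],[-0.12,0,0,0],[-0.12,0,0,0],[-0.12,0,0,0],[-0.12,0,0,0],[-0.12,0,0,0],[-0.12,0,0,0],[-0.12,0,0,0],[-0.12,0,0,0]]]'; python3 -m crank '[[[-0.12,0,0,0],[-0.12,0,0,0],[-0.12,0,0,0],[-0.12,0,0,0],[-0.12,0,0,0],[-0.12,0,0,0],[-0.1,0,0,0],[0,0,0,0]]]'; done | grep -E "eef|force|width"; python3 -c "
from h import *
go((483.2,-39.3,70),1.4666)
for c in('top','scene'):
  im=grab(c)
  print(c,[ (np.round(world(im,d['position'],52),0),round(d['confidence'],2)) for d in ctrl.place_of(c,'dish')[:2]])"
```

```text
eef_pos: [487.3, -8.2, 67.6]
force: [-0.6, 0.5, -0.5]
width: 34.2
gripper_force: 0.8
eef_pos: [485.0, -29.1, 67.2]
force: [1.2, -0.1, -1.0]
width: 34.1
gripper_force: 0.3
at [485.  -29.1  67.2] [ 3.132 -0.016  1.463] F [ 1.2 -0.1 -1. ] w 34.1 t 16.73 j [ 0.53  0.74 -0.78  2.09  0.86  0.66 -0.95]
need units dx,dy,dz [-0.41 -0.03 -0.11] turn -0.04
top [(array([487.,  12.,  52.]), 0.64), (array([623., 538.,  52.]), 0.26)]
scene [(array([488.,  14.,  52.]), 0.68)]
```

```bash
python3 -m crank '[[[-0.1,0,0,0],[-0.1,0,0,0],[-0.1,0,0,0],[0,0,0,0],[0.3,0,0,0],[0.3,0,0,0],[0,0,-1,0],[0,0,-1,0],[0,0,-1,0],[0,0,-1,0]]]' | tail -5;  python3 -m crank '[[[1,0,-0.5,0],[1,0,-0.5,0],[1,0,-0.5,0],[1,0,0,0],[1,0,0,0],[1,0,0,0],[1,0,0,0],[0,0,0,0]]]' | tail -5; python3 -c "
from h import *
go((483.2,-39.3,70),1.4666)
for c in('top','scene'):
  im=grab(c)
  print(c,[ (np.round(world(im,d['position'],52),0),round(d['confidence'],2)) for d in ctrl.place_of(c,'dish')[:2]])
  k=ctrl.trace(c,'dish')[0]['mask'].astype(np.uint8)
  cs=max(cv2.findContours(k,0,1)[0],key=cv2.contourArea)[:,0]
  w=np.array([world(im,(p[1],p[0]),97)[:2] for p in cs],np.float32); print('dish', cv2.fitEllipse(w))"
```

```text
eef_pos: [484.3, -21.5, 168.4]
tool_rot: [3.132, -0.017, 1.465]
force: [0.6, -0.6, -0.7]
width: 34.6
gripper_force: 0.0
eef_pos: [502.6, 158.1, 208.9]
tool_rot: [3.13, -0.022, 1.471]
force: [0.3, 0.8, 0.1]
width: 34.1
gripper_force: 0.0
at [502.6 158.1 208.9] [ 3.13  -0.022  1.471] F [0.3 0.8 0.1] w 34.1 t 18.43 j [ 0.28  0.6  -0.96  1.86  0.58  0.97 -1.04]
need units dx,dy,dz [-7.93  0.01  5.56] turn 0.06
top []
dish ((452.16278076171875, -306.169921875), (39.94002151489258, 60.40607833862305), 135.7033233642578)
scene [(array([482.,  11.,  52.]), 0.6)]
dish ((493.5147399902344, -3.0126898288726807), (128.32862854003906, 152.57554626464844), 43.70002365112305)
```

```bash
python3 -m crank '[[[-1,0.5,0,0],[-1,0.5,0,0],[-1,0.5,0,0],[-1,0.5,0,0],[-1,0.5,0,0],[-1,0.5,0,0],[-1,0.5,0,0],[-1,0.5,0,0],[-1,0.5,0,0],[-1,0.5,0,0],[-1,0.5,0,0],[-1,0.5,0,0]]]' -1 | tail -5;  python3 -m crank '[[[-1,0,0,-1],[-1,0,0,-1],[-1,0,0,-1],[-1,0,0,-1],[0,0,0,-1],[0,0,0,-1],[0,0,0,-1],[0,0,0,-0.6],[0,0,0,0]]]' | tail -5; python3 -c "
from h import *
go((637,-261,150),2.077)
for c in('top','scene'):
  im=grab(c)
  if c=='top': save(im,'pics/top5.png',1.4)
  k=ctrl.trace(c,'dish')[0]['mask'].astype(np.uint8)
  cs=max(cv2.findContours(k,0,1)[0],key=cv2.contourArea)[:,0]
  w=np.array([world(im,(p[1],p[0]),97)[:2] for p in cs],np.float32); print('dish', cv2.fitEllipse(w),cv2.minEnclosingCircle(w))
im=grab('wrist'); save(im,'pics/w5.png',1.4)
for n in('caddy','lump1'):
  for d in ctrl.place_of('wrist',n)[:3]: print(n,np.round(d['position']),round(d['confidence'],2),np.round(world(im,d['position'],0 if n=='caddy' else 5)))
"
```

```text
eef_pos: [619.6, -166.2, 204.1]
tool_rot: [3.132, -0.016, 1.462]
force: [0.1, 0.8, 0.6]
width: 85.7
gripper_force: 0.0
eef_pos: [620.5, -264.2, 202.2]
tool_rot: [3.124, -0.009, 2.071]
force: [-0.2, -0.3, -0.4]
width: 85.2
gripper_force: 0.0
at [ 620.5 -264.2  202.2] [ 3.124 -0.009  2.071] F [-0.2 -0.3 -0.4] w 85.2 t 20.48 j [ 0.9   0.88 -1.07  1.43  0.76  1.28  0.27]
need units dx,dy,dz [-0.2   0.64  2.09] turn -0.08
dish ((484.2328796386719, 7.223125457763672), (125.57875061035156, 129.13876342773438), 105.67962646484375) ((483.952392578125, 6.99660062789917), 65.88419342041016)
dish ((493.78582763671875, -3.1735024452209473), (128.31362915039062, 151.384033203125), 42.529991149902344) ((494.2435302734375, -3.520876884460449), 76.74053955078125)
caddy [183. 290.] 0.72 [ 639. -259.    0.]
caddy [290. 184.] 0.61 [ 584. -456.    0.]
lump1 [182. 253.] 0.89 [ 598. -279.    5.]
lump1 [ 58. 172.] 0.76 [ 461. -199.    5.]
lump1 [180. 324.] 0.57 [ 672. -236.    5.]
```

View pics/w5.png

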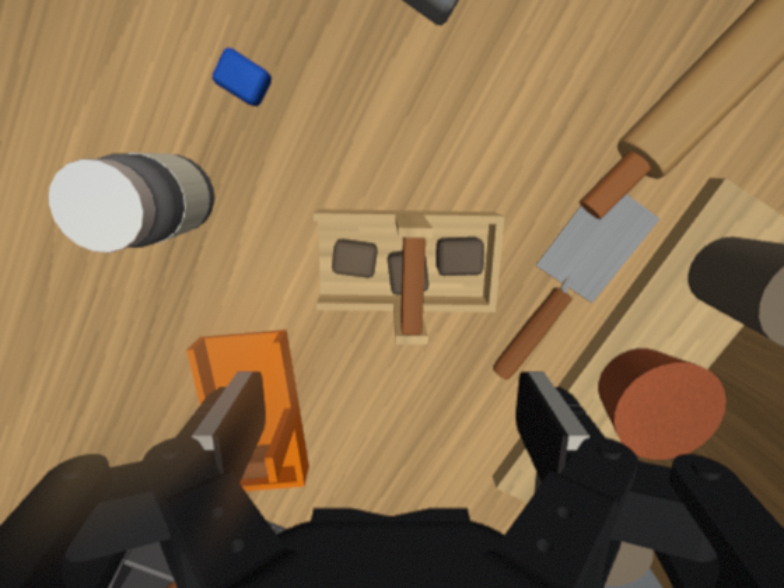

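The wrist view shows the caddy at (410,262) px with its bar aligned to the finger line, mouth left and closed end right. The top view puts the dish about 9 mm short of the pan centre, so I'll correct that before handling the caddy.

```bash
python3 -m crank '[[[1,0,0,0],[1,0,0,0],[1,0,0,0],[1,0,0,0],[1,0,0,0],[1,0,0,0],[1,0,0,0],[1,0,0,0],[1,0,0,0],[1,0,0,0],[0.9,0,0.5,0],[0,0,0.5,0]]]' 1 | tail -5;python3 -c "
from h import *
go((487,-20,72))"
```

```text
eef_pos: [489.4, -18.9, 181.1]
tool_rot: [3.122, -0.008, 2.078]
force: [-0.6, -0.3, -0.4]
width: -0.2
gripper_force: 0.0
at [489.4 -18.9 181.1] [ 3.122 -0.008  2.078] F [-0.6 -0.3 -0.4] w -0.2 t 21.83 j [ 0.71  0.66 -1.12  1.98  0.72  0.96 -0.25]
need units dx,dy,dz [ 0.01 -0.1   4.36] turn None
```

```bash
python3 -m crank '[[[0,-0.1,1,0],[0,0,1,0],[0,0,1,0],[0,0,1,0],[0,0,0.36,0],[-0.15,-0.08,0,0],[-0.15,-0.08,0,0],[-0.13,-0.08,0,0],[-0.1,-0.06,0,0],[-0.1,-0.06,0,0],[-0.1,-0.06,0,0],[-0.1,-0.05,0,0]]]'|tail -5;  python3 -m crank '[[[-0.1,-0.05,0,0],[0,0,0,0],[0.3,0.15,0,0],[0.2,0.1,-0.3,0],[0,0,-1,0],[0,0,-1,0],[0,0,-1,0],[-1,0,-1,0],[-1,0,-1,0],[-1,0,0,0],[-1,0,0,0],[-1,0,0,0]]]' -|tail -5; python3 -m crank '[[[-1,0,0,0],[-1,0,0,0],[-1,0,0,0],[-1,0,0,0],[-1,0,0,0],[0,0,0,0]]]' -1 | tail -5; python3 -c "
from h import *
go((638,-260,66),2.077)
im=grab('top');c='top'
k=ctrl.trace(c,'dish')[0]['mask'].astype(np.uint8)
cs=max(cv2.findContours(k,0,1)[0],key=cv2.contourArea)[:,0]
w=np.array([world(im,(p[1],p[0]),97)[:2] for p in cs],np.float32); print('dish', cv2.fitEllipse(w),cv2.minEnclosingCircle(w))
save(im,'pics/top6.png',1.4)
im=grab('wrist')
for d in ctrl.place_of('wrist','caddy')[:2]: print(np.round(world(im,d['position'],0)),d['confidence'])
"
```

```text
eef_pos: [490.0, -47.1, 71.2]
tool_rot: [3.123, -0.007, 2.072]
force: [-0.1, -0.2, 0.6]
width: -0.4
gripper_force: 0.5
eef_pos: [548.2, -147.3, 203.3]
tool_rot: [3.123, -0.008, 2.073]
force: [0.5, 0.3, -0.9]
width: -0.1
gripper_force: 0.0
eef_pos: [609.1, -261.3, 200.6]
tool_rot: [3.124, -0.006, 2.066]
force: [-0.7, -0.2, -1.2]
width: 72.2
gripper_force: 0.0
at [ 609.1 -261.3  200.6] [ 3.124 -0.006  2.066] F [-0.7 -0.2 -1.2] w 72.2 t 24.33 j [ 0.91  0.86 -1.06  1.47  0.75  1.25  0.26]
need units dx,dy,dz [-0.5   1.04  5.38] turn -0.14
dish ((483.3453369140625, 6.300475120544434), (127.08911895751953, 129.1263885498047), 86.23680877685547) ((483.4859619140625, 5.3154988288879395), 65.94927978515625)
[ 588. -453.    0.] 0.89
[ 638. -258.    0.] 0.68
```

Run:
```python
from h import *
im=grab("top")
def px(x,y,z):
    K=np.array(im["intrinsics"]);E=np.array(im["extrinsics"]);c=E[:3,:3].T@(np.array([x,y,z])-E[:3,3]);u=K@[c[0],-c[1],-c[2]];return u[:2]/u[2]
g=im["img"][190:260,220:330][:,:,::-1].copy()
g=cv2.resize(g,None,fx=7,fy=7,interpolation=2)
c,s=np.cos(-.053),np.sin(-.053)
for (cx,cy,z,r,col) in ((487,-2.5,97,65,(0,0,255)),(484.5,6.3,97,65,(0,255,0))):
    P=[px(cx+r*np.cos(a),cy+r*np.sin(a),z) for a in np.linspace(0,6.28,60)]
    cv2.polylines(g,[np.int32([((u-220)*7+3,(v-190)*7+3) for u,v in P])],True,col,1)
P=[px(487+c*a-s*b,-2.5+s*a+c*b,52) for a,b in((-85,-85),(85,-85),(85,85),(-85,85))]
cv2.polylines(g,[np.int32([((u-220)*7+3,(v-190)*7+3) for u,v in P])],True,(0,0,255),1)
cv2.imwrite("pics/o6.png",g)
```

```text
(no output)
```

View pics/o6.png

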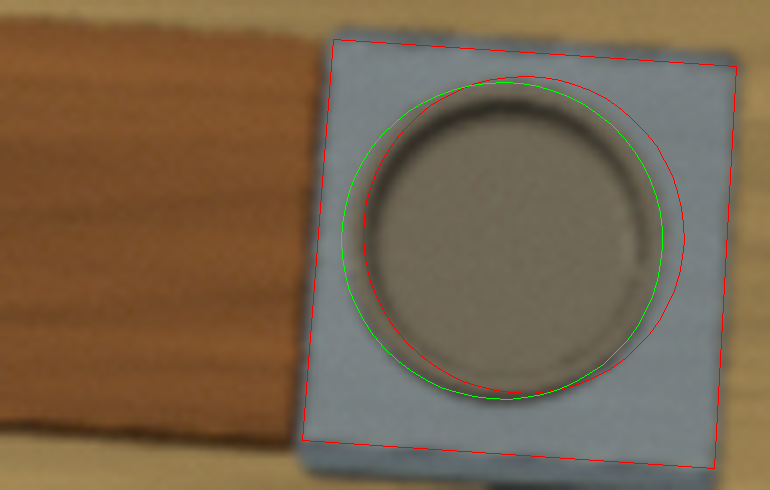

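The overlay shows the dish (green circle, centred about (503,240) px) sitting about 9 mm toward the step from the pan centre (red circle). I'll push it the rest of the way.

```bash
python3 -m crank '[[[1,0,0,0],[1,0,0,0],[1,0,0,0],[1,0,0,0],[1,0,0,0],[1,0,0,0],[1,0,0,0],[1,0,0,0],[1,0,0.4,0],[1,0.2,0.5,0],[0.6,0,1,0],[0,0,1,0]]]' 1 | tail -5;python3 -m crank '[[[0,0,1,0],[0,0,1,0],[0,0,0.2,0]]]'|tail -5; python3 -c "
from h import *
go((488,-57,70))"
```

```text
eef_pos: [484.2, -16.5, 131.9]
tool_rot: [3.121, -0.008, 2.079]
force: [-0.2, -1.4, -0.1]
width: -0.0
gripper_force: 0.0
eef_pos: [483.4, -19.6, 73.6]
tool_rot: [3.128, -0.01, 2.074]
force: [-1.0, 0.6, 0.0]
width: 0.0
gripper_force: 0.0
at [483.4 -19.6  73.6] [ 3.128 -0.01   2.074] F [-1.   0.6  0. ] w 0.0 t 25.83 j [ 0.59  0.78 -0.93  2.08  0.94  0.76 -0.44]
need units dx,dy,dz [-1.4  -0.56  0.14] turn None
```

```bash
python3 -m crank '[[[-0.3,-0.12,0,0],[-0.3,-0.12,0,0],[-0.2,-0.08,0,0],[-0.1,-0.04,0,0],[-0.1,-0.04,0,0],[-0.1,-0.04,0,0],[-0.1,-0.04,0,0],[-0.1,-0.04,0,0],[-0.1,-0.04,0,0],[0,0,0,0]]]'|tail -5;  python3 -m crank '[[[0.4,0.2,0,0],[0,0,-1,0],[0,0,-1,0],[0,0,-1,0],[-1,0,-1,0],[-1,0,-1,0],[-1,0,0,0],[-1,0,0,0],[-1,0,0,0],[-1,0.5,0,0],[-1,0.5,0,0],[-1,0.5,0,0]]]' -1|tail -5; python3 -c "
from h import *
im=grab('top');c='top'
k=ctrl.trace(c,'dish')[0]['mask'].astype(np.uint8)
cs=max(cv2.findContours(k,0,1)[0],key=cv2.contourArea)[:,0]
w=np.array([world(im,(p[1],p[0]),97)[:2] for p in cs],np.float32); print('dish', cv2.fitEllipse(w),cv2.minEnclosingCircle(w))
go((638,-260,66),2.077)
"
```

```text
eef_pos: [490.8, -58.1, 75.3]
tool_rot: [3.124, -0.008, 2.071]
force: [0.5, 0.3, 0.1]
width: 0.2
gripper_force: 0.0
eef_pos: [618.9, -205.3, 199.6]
tool_rot: [3.124, -0.008, 2.072]
force: [0.3, -0.2, 0.8]
width: 85.6
gripper_force: 0.0
dish ((483.9861145019531, 6.51319694519043), (128.79922485351562, 133.39556884765625), 74.3910140991211) ((484.08953857421875, 6.517664909362793), 67.63899230957031)
at [ 620.8 -207.1  198.7] [ 3.122 -0.007  2.068] F [-1.   0.1  0.4] w 85.4 t 27.77 j [ 0.83  0.84 -1.05  1.5   0.74  1.22  0.18]
need units dx,dy,dz [-2.19 -0.4   5.31] turn -0.11
```

The closed fingers passed over the rim without touching it. All the contacts so far fit if the fingertips sit about 25 mm higher than the reported TCP, so I'll go deeper and watch the force.

```bash
python3 -m crank '[[[1,-0.2,0,0],[1,-0.2,0,0],[1,-0.2,0,0],[1,-0.2,0,0],[1,-0.2,0,0],[1,-0.2,0,0],[1,0,0.5,0],[1,0,0.5,0],[0.9,0,1,0],[0,0,1,0],[0,0,1,0],[0,0,1,0]]]' 1 | tail -5;python3 -m crank '[[[0,0,0.4,0],[0,0,0.2,0]]]'|tail -5; python3 -c "
from h import *
go((488,-50,52))"
```

```text
eef_pos: [485.1, -21.2, 75.3]
tool_rot: [3.123, -0.008, 2.075]
force: [-0.0, -0.5, -0.5]
width: -0.3
gripper_force: 0.0
eef_pos: [484.7, -21.7, 59.8]
tool_rot: [3.126, -0.01, 2.074]
force: [0.5, -0.2, 1.2]
width: 0.1
gripper_force: 0.0
at [484.7 -21.7  59.8] [ 3.126 -0.01   2.074] F [ 0.5 -0.2  1.2] w 0.1 t 28.93 j [ 0.57  0.8  -0.9   2.09  0.97  0.73 -0.46]
need units dx,dy,dz [-1.06 -0.43  0.31] turn None
```

```bash
python3 -m crank '[[[-0.2,-0.08,0.3,0],[-0.2,-0.08,0.1,0],[-0.1,-0.04,0,0]]]'|grep -E "eef|^force"; python3 -m crank '[[[-0.1,-0.04,0,0],[-0.1,-0.04,0,0]]]'|grep -E "eef|force";  python3 -m crank '[[[-0.1,-0.04,0,0],[-0.1,-0.04,0,0]]]'|grep -E "eef|force"; python3 -m crank '[[[-0.08,-0.03,0,0],[-0.08,-0.03,0,0]]]'|grep -E "eef|force"
```

```text
eef_pos: [488.3, -37.1, 50.8]
force: [0.3, 0.3, 0.4]
eef_pos: [489.3, -40.9, 51.4]
force: [-0.7, 3.3, -0.6]
gripper_force: 1.3
eef_pos: [489.8, -46.3, 51.1]
force: [0.0, 2.0, -0.0]
gripper_force: 1.3
eef_pos: [490.1, -50.8, 50.7]
force: [-0.0, 2.7, -0.5]
gripper_force: 1.4
```

```bash
python3 -m crank '[[[0.4,0.2,0,0],[0,0,-1,0],[0,0,-1,0],[0,0,-1,0],[0,0,-1,0],[-1,0,-1,0],[-1,0,-1,0],[-1,0,0,0],[-1,0,0,0],[-1,0.5,0,0],[-1,0.5,0,0],[-1,0.5,0,0]]]' -1|tail -5; python3 -m crank '[[[-1,0.5,0,0],[-1,0.5,0,0],[-0.5,0,0,0]]]' |tail -5; python3 -c "
from h import *
im=grab('top');c='top'
k=ctrl.trace(c,'dish')[0]['mask'].astype(np.uint8)
cs=max(cv2.findContours(k,0,1)[0],key=cv2.contourArea)[:,0]
w=np.array([world(im,(p[1],p[0]),97)[:2] for p in cs],np.float32); print('dish', cv2.fitEllipse(w),cv2.minEnclosingCircle(w))
go((638,-260,45),2.077)
"
```

```text
eef_pos: [604.8, -180.2, 199.7]
tool_rot: [3.126, -0.007, 2.07]
force: [0.4, -0.3, -0.4]
width: 85.6
gripper_force: 0.0
eef_pos: [658.7, -223.0, 199.0]
tool_rot: [3.124, -0.007, 2.069]
force: [-0.5, 0.1, -0.5]
width: 85.5
gripper_force: 0.0
dish ((484.52667236328125, -5.038343906402588), (127.06771850585938, 133.3255615234375), 98.52143096923828) ((483.9319763183594, -3.4659135341644287), 68.33454895019531)
at [ 656.7 -223.7  198.6] [ 3.126 -0.008  2.067] F [ 0.3 -0.5 -0.5] w 85.4 t 31.03 j [ 0.79  0.89 -1.03  1.37  0.75  1.28  0.23]
need units dx,dy,dz [-0.92 -1.35  6.14] turn -0.12
```

```bash
python3 -m crank '[[[-0.9,-0.7,0,-0.1],[0,-0.65,1,0],[0,0,1,0],[0,0,1,0],[0,0,1,0],[0,0,1,0],[0,0,1,0],[0,0,0.15,0]]]'|tail -5; python3 -m crank '[[[0,0,0,0],[0,0,0,0],[0,0,0,0],[0,0,0,0],[0,0,0,0],[0,0,0,0]]]' 1|tail -5; python3 -m crank '[[[0,0,-0.5,0],[0,0,-0.5,0]]]' |tail -5
```

```text
eef_pos: [635.3, -253.3, 40.8]
tool_rot: [3.131, -0.013, 2.081]
force: [-2.0, -0.8, -0.5]
width: 85.3
gripper_force: 0.0
eef_pos: [639.3, -255.0, 46.6]
tool_rot: [3.125, -0.007, 2.079]
force: [-4.4, 2.3, 15.9]
width: 12.9
gripper_force: 60.6
eef_pos: [638.5, -254.3, 70.2]
tool_rot: [3.125, -0.009, 2.08]
force: [0.8, 0.3, -2.9]
width: 12.9
gripper_force: 58.8
```

```bash
python3 -m crank '[[[0,0,-0.6,0],[0,0,-0.8,0.3],[0,0,-0.8,0.6],[0,0,-0.8,0.6],[0,0,-0.8,0.6],[0,0,-0.7,0.6],[0.2,0,0,0.6],[0.4,0,0,0.6],[0.6,0,0,0.6],[0.7,0,0,0.6],[0.7,0,0,0.6],[0.7,0,0,0.7]]]'|tail -5; python3 -c "
from h import *
go((583,-4,172),1.571)"
```

```text
eef_pos: [625.9, -173.6, 185.3]
tool_rot: [3.129, -0.016, 1.566]
force: [0.2, -0.4, -4.4]
width: 12.8
gripper_force: 58.8
at [ 625.9 -173.6  185.3] [ 3.129 -0.016  1.566] F [ 0.2 -0.4 -4.4] w 12.8 t 33.37 j [ 0.73  0.8  -0.92  1.53  0.66  1.14 -0.33]
need units dx,dy,dz [ 6.78 -1.75  0.53] turn -0.07
```

```bash
python3 -m crank '[[[0.7,-0.2,0,0],[0.8,-0.2,0,0],[0.8,-0.2,0,0],[0.8,-0.2,0,0],[0.8,-0.2,0,0],[0.8,-0.2,0,0],[0.8,-0.2,0,0],[0.6,-0.2,0.2,0],[0.4,-0.1,0.3,0],[0.2,0,0.3,0],[0,0,0.2,0],[0,0,0,0]]]'|tail -5; python3 -c "
from h import *
go((583,-4,160),1.571)
im=grab('scene'); cv2.imwrite('pics/s7.png',cv2.resize(im['img'][140:320,190:370][:,:,::-1],None,fx=3.3,fy=3.3))"
```

```text
eef_pos: [583.9, -7.5, 160.4]
tool_rot: [3.131, -0.015, 1.568]
force: [0.2, -0.4, -4.4]
width: 12.9
gripper_force: 58.8
at [583.9  -7.5 160.4] [ 3.131 -0.015  1.568] F [ 0.2 -0.4 -4.4] w 12.9 t 34.37 j [ 0.52  0.74 -0.91  1.75  0.67  0.98 -0.65]
need units dx,dy,dz [ 0.14 -0.04  0.01] turn -0.04
```

View pics/s7.png

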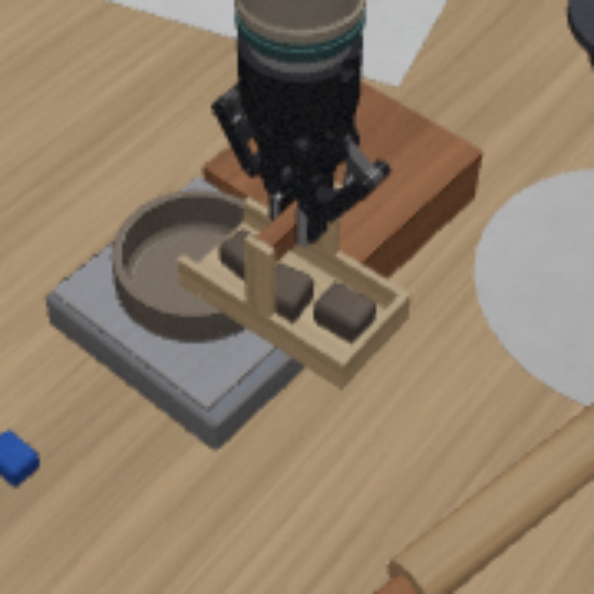

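The picture shows the caddy gripped by its bar with all three lumps in it and its mouth over the dish at about (215,250) px. The tool can't tilt, so I'll throw the lumps out of the mouth with feeder-like strokes: forward and up, then sharply back and down.

```bash
python3 -m crank '[[[0,0.3,0,0],[0,0.3,0,0],[0,0,0,0],[0,-1,-0.7,0],[0,1,0.7,0],[0,-1,-0.7,0],[0,1,0.7,0],[0,0,0,0]]]'|tail -5
cat > l.py <<'E'
from h import *
go((600,-4,160),1.571)
for c in('top','scene'):
  im=grab(c)
  for d in ctrl.find_in(c,'lump1')[:6]:
    print(c,np.round(d['position']),round(d['confidence'],2),'if caddy',np.round(world(im,d['position'],130)[:2]),'if dish',np.round(world(im,d['position'],72)[:2]))
E
python3 l.py
```

```text
eef_pos: [600.8, -7.4, 158.6]
tool_rot: [3.131, -0.017, 1.567]
force: [2.0, -1.0, -2.5]
width: 12.8
gripper_force: 60.4
at [600.8  -7.4 158.6] [ 3.131 -0.017  1.567] F [ 2.  -1.  -2.5] w 12.8 t 35.08 j [ 0.5   0.76 -0.9   1.7   0.68  1.01 -0.64]
need units dx,dy,dz [ 0.14 -0.03 -0.06] turn -0.05
top [238. 359.] 0.65 if caddy [ 441. -181.] if dish [ 449. -188.]
top [226. 308.] 0.64 if caddy [472. -38.] if dish [482. -41.]
top [205. 298.] 0.6 if caddy [533. -12.] if dish [545. -13.]
scene [281. 194.] 0.66 if caddy [ 534. -242.] if dish [ 502. -222.]
scene [216. 262.] 0.58 if caddy [532.  -8.] if dish [500.  30.]
scene [226. 245.] 0.46 if caddy [519. -59.] if dish [486. -24.]
```

```bash
python3 -m crank '[[[0.1,-0.3,0,0],[0.1,-0.3,0,0],[0,0,0,0],[0,-0.8,-0.7,0],[0,1,0.7,0],[0,0,0,0],[0,0,0,0]]]'|tail -5; python3 l.py
```

```text
eef_pos: [589.3, -2.0, 161.2]
tool_rot: [3.13, -0.015, 1.568]
force: [0.1, 0.5, -2.4]
width: 12.8
gripper_force: 60.5
at [589.3  -2.  161.2] [ 3.13  -0.015  1.568] F [ 0.1  0.5 -2.4] w 12.8 t 35.87 j [ 0.5   0.74 -0.91  1.74  0.67  0.99 -0.66]
need units dx,dy,dz [-0.08  0.43  0.05] turn -0.04
top [234. 299.] 0.71 if caddy [449. -16.] if dish [458. -18.]
top [220. 308.] 0.69 if caddy [490. -39.] if dish [500. -42.]
scene [213. 242.] 0.76 if caddy [487. -34.] if dish [451.   3.]
scene [279. 192.] 0.67 if caddy [ 526. -241.] if dish [ 494. -221.]
```

```bash
python3 -c "
from h import *
a=grab('scene')['img'][160:290,200:330];b=grab('top')['img'][170:260,260:350]
cv2.imwrite('pics/s8.png',np.hstack([cv2.resize(a,(400,400)),cv2.resize(b,(400,400))])[:,:,::-1])"
```

```text
(no output)
```

View pics/s8.png

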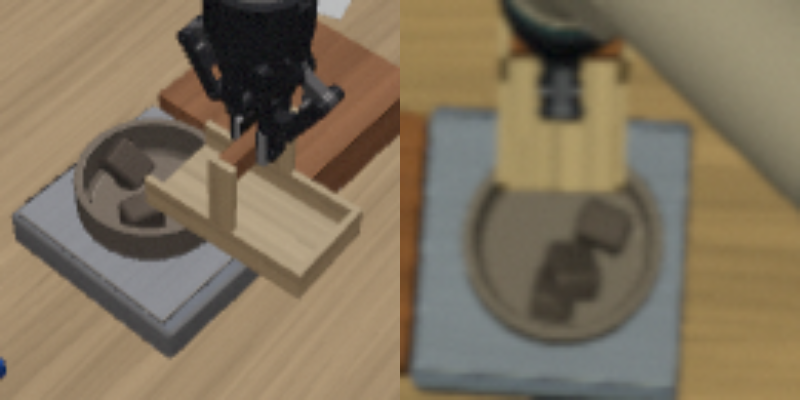

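The picture shows all three lumps in the dish, at about (590,225) and (565,285) px in the right half, and the caddy empty. Next I'll set the caddy back on the bench.

```bash
python3 -m crank '[[[0,0,-0.8,0],[-0.6,0.4,0,0],[-1,0.5,0,0],[-1,0.5,0,0],[-1,0,0,0],[-1,0,0,0],[-1,0,0,0],[-1,0,0,0],[-1,0,0,0],[-1,0,0,0],[-1,0,0,0],[-0.5,0,0,0]]]'|tail -5; python3 -m crank '[[[0,0,0.8,0],[0,0,1,0],[0,0,1,0],[0,0,1,0],[0,0,0.6,0],[0,0,0.2,0],[0,0,0,0]]]'|tail -5; python3 l.py | head -2
```

```text
eef_pos: [622.5, -259.4, 177.2]
tool_rot: [3.131, -0.013, 1.563]
force: [0.0, -0.5, -2.1]
width: 13.1
gripper_force: 60.5
eef_pos: [624.1, -252.2, 61.6]
tool_rot: [3.132, -0.017, 1.568]
force: [-0.0, 0.2, -2.7]
width: 12.9
gripper_force: 60.5
at [ 624.1 -252.2   61.6] [ 3.132 -0.017  1.568] F [-0.   0.2 -2.7] w 12.9 t 37.75 j [ 0.79  0.97 -0.84  1.55  0.8   0.99 -0.28]
need units dx,dy,dz [ 9.92 -0.99 -3.93] turn -0.03
```

```bash
python3 -m crank '[[[0,0,0.25,0],[0,0,0.15,0],[0,0,0,0]]]'|grep -E "eef|^force"; python3 -m crank '[[[0,0,0.1,0],[0,0,0,0]]]'|grep -E "eef|^force";  python3 -m crank '[[[0,0,0.1,0],[0,0,0,0]]]'|grep -E "eef|^force"
```

```text
eef_pos: [624.2, -252.9, 52.0]
force: [-1.4, -0.3, -2.7]
eef_pos: [624.6, -252.6, 49.7]
force: [-0.4, 0.3, -2.6]
eef_pos: [625.1, -252.6, 47.6]
force: [0.6, 0.0, -1.1]
```

```bash
python3 -m crank '[[[0,0,0.05,0],[0,0,0,0]]]'|grep -E "eef|^force"; python3 -m crank '[[[0,0,0,0],[0,0,0,0],[0,0,0,0],[0,0,0,0],[0,0,0,0],[0,0,0,0],[0,0,-0.3,0],[0,0,-1,0],[0,0,-1,0],[0,0,-1,0],[0,0,-1,0],[0,0,-1,0]]]' -1|grep -E "eef|^force|width"; python3 -m crank '[[[-1,-1,-0.5,0],[-1,-1,0,0],[-1,-1,0,0],[-1,-1,0,0],[-1,-1,0,0],[-1,-1,0,0],[0,0,0,0]]]' |grep -E "eef|clock"
python3 -c "
from h import *
im=grab('top');
k=ctrl.trace('top','dish')[0]['mask'].astype(np.uint8)
cs=max(cv2.findContours(k,0,1)[0],key=cv2.contourArea)[:,0]
w=np.array([world(im,(p[1],p[0]),94)[:2] for p in cs],np.float32); print('dish', cv2.fitEllipse(w))
g=im['img'][145:265,220:420]
cv2.imwrite('pics/f.png',cv2.resize(g[:,:,::-1],(800,480)))"
```

```text
eef_pos: [625.5, -252.4, 47.2]
force: [-0.2, 0.2, 2.2]
eef_pos: [623.3, -254.5, 180.8]
force: [0.2, 0.1, 0.2]
width: 85.3
clock: 40.28
eef_pos: [465.4, -412.6, 186.4]
dish ((484.2269287109375, -6.360053062438965), (127.4602279663086, 132.2516632080078), 88.56611633300781)
```

View pics/f.png

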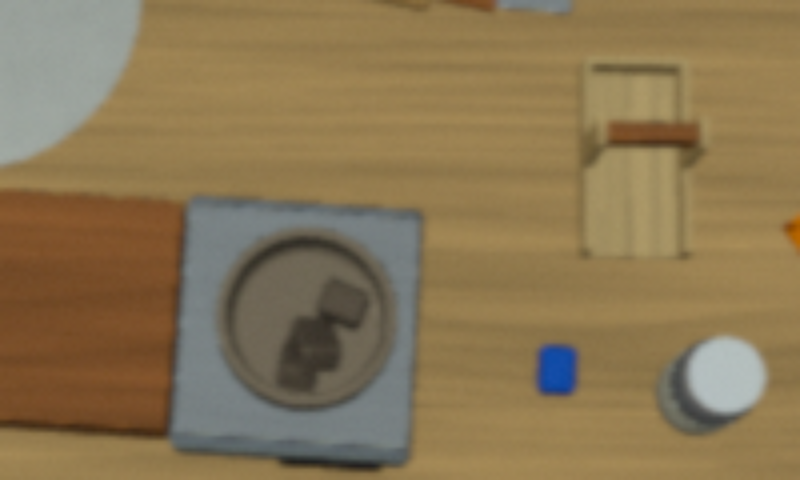

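The picture shows the dish at (307,318) px, centred on the pan with the lumps in it, and the empty caddy upright at (640,160) px. The jar and the blue block are untouched, so I'm handing in.

```bash
python3 -c "
from cell import ctrl
print(ctrl.finish_job())"
```

```text
the job is handed in; nothing more can be done
None
```

The job is handed in: the dish sits about 4–5 mm from the pan centre with all three lumps in it, shaken out with quick strokes because the tool can't tilt, and the empty caddy stands upright on the bench; at my first push the fingers rode over the dish rim (about 9 N), and I have no verdict back.

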